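Lower a raised catalytic converter with the jack's release lever

TASK

The small hydraulic jack holds a catalytic converter up above its two V-shaped stands. With the release lever crack the valve open just enough that the ram lowers slowly (never faster than about 3 cm/s), so that the converter settles onto the stands and the ram goes on down nearly to its bottom; then close the valve again finger-tight on its seat, without forcing it, and let go of the lever. Do not touch the converter or the ram, and leave everything else where it is.

Things in the scene. Friction and masses are not known exactly. Their poses are not given: they have to be found in the camera images.
- jack: Fixed jack rig: dark steel base plate 260 (its x) x 360 (its y) x 12 mm on the bench, origin at the centre of its underside, z up. Grey jack cylinder 56 mm across at (+30, +85) mm; a stand either side of it along x (at x -20 and +80): 100 mm wide uprights with 45 degree V pads, tops 170 mm above the bench. Grey valve block 50 x 50, 60 mm high, at (0, -60).
- valve_axis (a point): Point on the lever's upright turning axis over the valve block, 100 mm above the bench, at (0, -60) mm of the rig. The valve starts closed just enough to hold. The load begins to sink after 0.15 to 0.7 rad of opening (unknown, varies with load); every 0.1 rad more adds about 20 mm/s.
- lever_post (a point): Centre of the round upright steel post (14 mm diameter, 76 to 116 mm above the bench) at the lever's end; it runs on a level circle of 100 mm radius about valve_axis. The lever bar below it tops at 77 mm. Starts within 5 degrees of the rig's -y. Anticlockwise from above (post towards the rig's +x) opens, clockwise closes. Stays where left; turning takes 2 to 6 N at the post.
- valve_seat (a point): Fixed point inside the valve block, 40 mm above the bench under valve_axis. Turned clockwise from its start by 0.08 to 0.31 rad (unknown, to be felt; not visible) the lever meets the seat: a stiff spring, about 5 N per mm at the post. Finger-tight: pressed onto it with 10 to 14 N at the post; 22 N or more is forcing it.
- ram (a joint): Height of the ram above its bottom stop, m: starts at 0.07, 0 is fully down. The converter meets the stands at about 0.025 (the ram may then stop, having lost that load, until the valve is opened a little more); below that the ram hangs clear of it.
- converter_center (a point): Centre of the catalytic converter, the load: a steel can 90 mm in diameter, 120 mm long, with cones and 36 mm pipe stubs (220 mm overall), lying along the rig's x, loose in the ram's V saddle at (+30, +85) mm of the rig. On the stands its centre is 190 mm above the bench, at the start 45 mm higher.
- flange: Bystander: steel ring, 70 mm across, 10 mm high, on the rig's base plate beside the lever.
- sensor: Bystander: steel exhaust sensor, 45 mm high, standing on the rig's base plate.
- hammer: Bystander: hammer lying on the bench.
- wrench: Bystander: steel wrench lying on the bench.
- core: Bystander: grey ceramic honeycomb core, 84 mm across, 75 mm high.
- can: Bystander: grey metal can, 66 mm across, 120 mm high.
- scrap_tray: Bystander: green tray 180 x 140 x 50 mm.
Not all that is in view belongs to the job. Of the things that look like the part that bears converter_center, the larger one is meant.

How it is judged (in metres and radians):
On the way, in this order (a step that is already met when the one before it is completed fails the run):
1. the valve is cracked and the ram has sunk by some 2 cm (value of joint ram below 0.048 m), for 0.05 s.
2. the converter lies on the stands and the ram hangs clear beneath it (value of joint ram below 0.015 m and height (world z) of converter_center below 0.196 m), for 0.2 s.
At the end, for the whole second after the job is handed in: The converter lies at rest in the V pads of both stands (centre 190 mm above the bench within 6 mm), the ram is below 15 mm, and the release valve is closed: its needle still presses on the seat (more than 1.5 N) with the lever let go (value of joint ram below 0.015 m and z of converter_center in the frame of jack between 0.184 and 0.196 m and y of converter_center in the frame of jack between 0.075 and 0.095 m and linear speed of converter below 0.01 m/s and contact force between needle and seat above 1.5 N); the robot touches nothing.
It fails at once if the ram sinks faster than 40 mm/s (velocity of joint ram below -0.04 m/s).
It fails at once if the valve is forced on its seat (more than 125 N there, about 26 N at the lever's post) (contact force between needle and seat above 125 N).
It fails at once if the robot touches the converter or the ram (contact force between any of the fingers, the arm and converter above 1 N or contact force between any of the fingers, the arm and ram above 1 N).
It fails at once if a bystander is shifted by more than 20 mm (distance of any of flange, sensor, hammer, wrench, core, can, scrap_tray from where it was at the start of the episode above 0.02 m).
It also fails if it takes over 72 s, if anything falls off the work surface, if the arm or the gripper's body presses on something with over 40 N, if the wrist force passes 120 N, or if a joint passes its speed limit or range.

ROBOT

A 6-joint arm with a two-finger parallel gripper is mounted at the origin on the work surface. World frame = base frame: x ahead of the robot, y to its left, z up, the work surface at z = 0. Lengths are in m, angles in degrees, forces in N, time in s.
With the tool pointing down it reaches from about 0.4 to 0.825 m from the base axis. Payload 7 kg.
Tool frame: the origin (TCP) lies at the very end of the fingers, on their centre line; the grasp point (between the pads) lies 19 mm behind it (ctrl.tcp_to_grasp is the distance from the TCP to the grasp point, in m); z points along the fingers, y is the direction in which the jaws open and shut (so a half turn about z gives the same grasp; the last joint's range is limited). The gripper opens to 88 mm and grips with 3 to 60 N. Pads are 19 mm wide; open, the fingers measure 130 mm over their backs; the gripper's body (78 mm by 193 mm) begins 47 mm behind the grasp point.
Start: joints at [79.991, 20.546, 0.682, 0, -70.136, -16.507], TCP at [0.301, 0.604, 0.227] pointing down, gripper open.
Joint ranges: [-176.03, 176.03], [-82.01, 121.73], [-58.28, 71.71], [-173.87, 95.51], [-174.79, -0.11], [-173.66, 173.66]. Speed limits (degrees/s): [136.94, 136.94, 172.46, 180, 180, 180].

INTERFACE

Orientations are given as [roll, pitch, yaw] about the fixed x, y, z axes, in that order (R = Rz(yaw) Ry(pitch) Rx(roll)).
In Python, from plant import ctrl gives the robot as it stands.
- The arm moves only by the tool jog_arm, never from a script. Its argument "commands" is a list of rows, each an object of numbers: "x", "y", "z": the shift along the tool's x, y, z in cm; "roll": the turn about the tool's z in rad. In form: [{"x": .., "y": .., "z": .., "roll": ..}, ...]. A call has 1 to 12 rows; each row shifts and turns the commanded pose from where the row before left it, along the tool's axes as they then stand; what a row does not reach is not made up. A row lasts 1/10 s, in which the tool goes at most 50 mm and 8.59 degrees, less where a joint would pass 70% of its speed; a pose out of reach is approached as far as the arm can. A call is refused whole if a number of a shift passes 5 or a number of a turn 0.15, either way. A call with a gripper value outside its range is refused whole. "gripper" is the finger opening in cm, from 0 to 8.76, set as the call begins (left out, the last holds). The fingers move at their own pace and stop on an object; the grip force is fixed at half the most. Time passes only in rows, so rows that do not move let the fingers close. It gives the time, the measured TCP pose, the force and the opening at its end, in the units of the state.
- ctrl.get_obs(): the state, without advancing time (a new reading comes with each control period).
- ctrl.snapshot(name): name is "scene" or "top" or "wrist"; returns a dict with "image" (400x640x3 uint8, red, green, blue), "mtx" (3x3 intrinsics, pixels), "k1" (the pictures are not rectified: a ray, as slopes to the right and down, at radius r is drawn at 1 + k1 r^2 times it, then the intrinsics apply), "position" and "orientation" of the camera in the world; the wrist camera has in their place "hand_eye" (4x4, takes a point from camera to tool coordinates, whose origin is the TCP and whose axes are the flange's). Camera axes: x right, y up, looking along -z (the intrinsics and any distortion apply to the point x, -y, -z); pixel columns grow to the right and rows downward; lengths in m; the calibration is good to about 2 mm. A picture is of the moment at which its call begins: read the wrist's pose just before it. There is no depth.
- ctrl.close_job(): hands the job in, once; it reports no verdict.
Trained networks look in the newest picture that a camera, given by its name, has taken for a name from the list of things; names that differ only in an ending like _2 or _b are one class to them, and where a whole thing is asked for, a point or a joint stands for the part that bears it (a point fixed in the world has none). Each returns a list of dicts, best first, with "confidence" (0 to 1); they miss things now and then, are a little off and sometimes report something else, mostly with a low value. They report only what shows in the picture. A call takes as long as a camera call. They do not tell look-alikes from the thing itself.
- ctrl.search_frame(camera, query): "position" ([column, row] as shares, 0 to 1, of the picture: columns of its width, rows of its height, amid what is visible of it).
- ctrl.regions_of(camera, query): "mask" (400x640 bool, what is visible of it) and "position" ([column, row] as shares, 0 to 1, of the picture: columns of its width, rows of its height, amid what is visible of it).
The state is a dict: "clock": time; "joint_pos": joint angles; "qvel": joint speeds; "tau": joint torques, N m; "tool_pos": TCP position; "orientation": TCP orientation; "force": force on the tool from outside, world axes, zero at the start; "moment": the same for the moment, N m; "opening": finger opening in m.
Only numpy, scipy, OpenCV 4.12 (cv2) and the standard library are available. Lean on these libraries where they do the work, as an engineer would, in place of code of your own. Each camera call takes 0.05 s, during which the arm holds its last target.

## Working session

There is one attempt and no reset: what is moved stays moved. The work goes in short steps, Python scripts to look and compute and a tool call to move; the robot and the scene stay as the last step left them, time stands still between calls to the robot, and variables do not carry over. Pictures are saved under pics/ and viewed, and the job is handed in when it is done.

Besides the shell and the picture viewer there is one more tool, called after "Emit:" as name([rows], argument=value, ...), one row to a line, values as JSON. jog_arm: Moves the arm, as the interface text tells. Its arguments: {"type":"object","properties":{"commands":{"type":"array"},"gripper":{"type":"number"}},"required":["commands"]}

```bash
ls; mkdir -p pics; python3 - <<'E'
from plant import ctrl
import cv2
print(ctrl.get_obs())
for n in ("scene","top","wrist"):
    s=ctrl.snapshot(n); cv2.imwrite(f"pics/{n}0.png",s["image"][:,:,::-1])
    print(n,{k:v for k,v in s.items() if k!="image"})
    for q in ("jack","lever_post","converter_center","flange","sensor","valve_axis"):
        try: print(q,[(r["position"],round(r["confidence"],2)) for r in ctrl.search_frame(n,q)])
        except Exception as e: print(q,e)
print(ctrl.tcp_to_grasp)
E
```

```text
pics
{'clock': 0.0, 'joint_pos': array([ 7.99909661e+01,  2.05894173e+01,  6.33536131e-01, -2.09463870e-02,
       -7.01348547e+01, -1.65071174e+01]), 'qvel': array([ 0.08086887,  0.03903476,  0.01628262, -0.00191464, -0.04269877,
        0.05412623]), 'tau': array([ 2.61191781e-05, -5.82717204e+01,  2.93038023e+01,  6.99697495e+00,
        6.69153917e-03, -1.56133833e-04]), 'tool_pos': array([0.30115238, 0.60354926, 0.22564105]), 'orientation': array([ 1.79907408e+02, -6.90432859e-03, -2.65232791e+01]), 'force': array([-0.77862792, -1.44317202, -0.35480523]), 'moment': array([-0.00591254, -0.03049712, -0.01050779]), 'opening': 0.08791890341481803}
scene {'mtx': array([[506.50675908,   0.        , 317.86672679],
       [  0.        , 506.50675908, 198.99387688],
       [  0.        ,   0.        ,   1.        ]]), 'k1': 0.045607921059719024, 'position': array([0.45268816, 0.83885131, 0.98510684]), 'orientation': array([  45.22673169,   -1.14258102, -169.88912608])}
jack [([0.5083, 0.6485], 0.83)]
lever_post [([0.5361, 0.465], 0.63)]
converter_center [([0.357, 0.5182], 0.94), ([0.4631
[... 705 characters left out ...]
0.6), ([0.4083, 0.44], 0.56)]
valve_axis [([0.4727, 0.543], 0.84)]
wrist {'mtx': array([[326.52246369,   0.        , 321.77692575],
       [  0.        , 326.52246369, 195.42928183],
       [  0.        ,   0.        ,   1.        ]]), 'k1': -0.06152759783400632, 'hand_eye': array([[-1.62826300e-04,  9.58522125e-01,  2.85018085e-01,
         7.89418763e-02],
       [ 9.99999955e-01,  2.27534204e-04, -1.93918487e-04,
         4.02948572e-04],
       [-2.50726523e-04,  2.85018040e-01, -9.58522120e-01,
        -1.56676291e-01],
       [ 0.00000000e+00,  0.00000000e+00,  0.00000000e+00,
         1.00000000e+00]])}
jack []
lever_post []
converter_center []
flange []
sensor []
valve_axis []
0.0188
```

View pics/scene0.png

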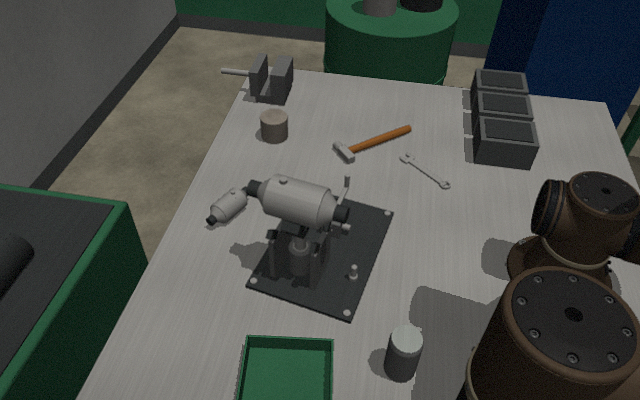

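View pics/top0.png

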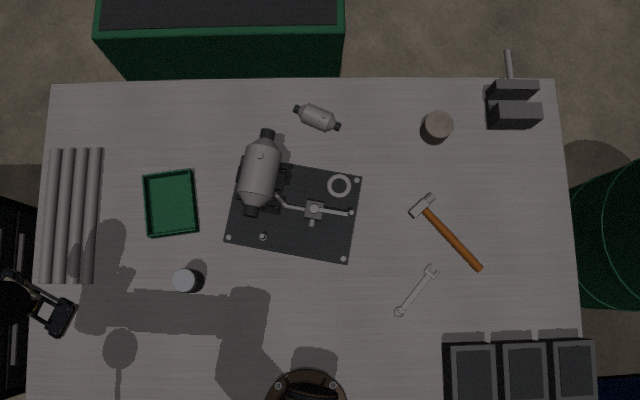

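```bash
cat > h.py <<'E'
import numpy as np, cv2
from scipy.spatial.transform import Rotation as R
def cam(s, obs=None):
    if "hand_eye" in s:
        T=np.eye(4);T[:3,:3]=R.from_euler("xyz",obs["orientation"],degrees=True).as_matrix();T[:3,3]=obs["tool_pos"]
        T=T@s["hand_eye"]
    else:
        T=np.eye(4);T[:3,:3]=R.from_euler("xyz",s["orientation"],degrees=True).as_matrix();T[:3,3]=s["position"]
    return T
def proj(s,T,P):
    P=np.atleast_2d(P);c=(P-T[:3,3])@T[:3,:3]
    a=c[:,0]/-c[:,2];b=-c[:,1]/-c[:,2];f=1+s["k1"]*(a*a+b*b)
    m=s["mtx"];return np.c_[m[0,0]*a*f+m[0,2],m[1,1]*b*f+m[1,2]]
def ray(s,T,uv):
    m=s["mtx"];d=np.array([(uv[0]-m[0,2])/m[0,0],(uv[1]-m[1,2])/m[1,1]]);p=d.copy()
    for _ in range(30): p=d/(1+s["k1"]*(p@p))
    return T[:3,:3]@np.array([p[0],-p[1],-1.])
def onz(s,T,uv,z):
    d=ray(s,T,uv);o=T[:3,3];return o+d*(z-o[2])/d[2]
E
python3 - <<'E'
from h import *
im=cv2.imread("pics/top0.png")[120:280,210:380];cv2.imwrite("pics/topz.png",cv2.resize(im,None,fx=4.5,fy=3.75,interpolation=cv2.INTER_CUBIC))
im=cv2.imread("pics/scene0.png")[160:330,200:410];cv2.imwrite("pics/scz.png",cv2.resize(im,None,fx=3.5,fy=3.5,interpolation=cv2.INTER_CUBIC))
E
```

```text
(no output)
```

View pics/topz.png

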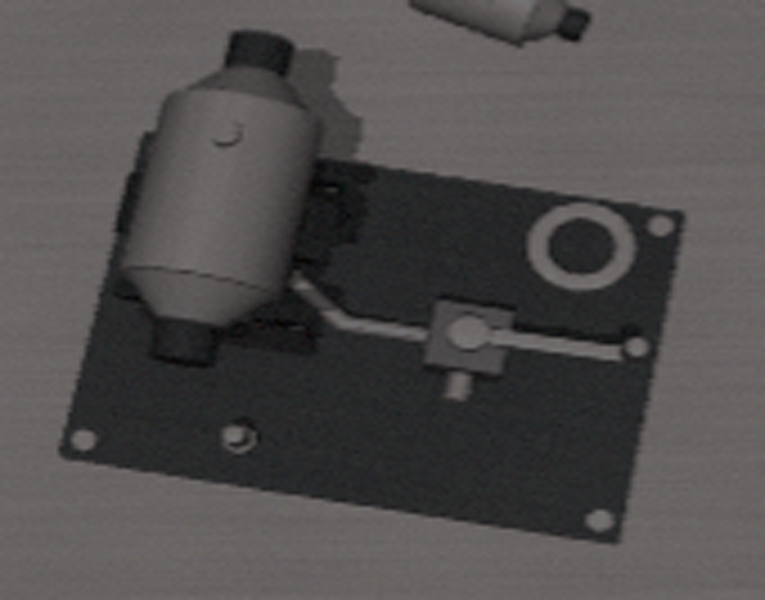

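View pics/scz.png

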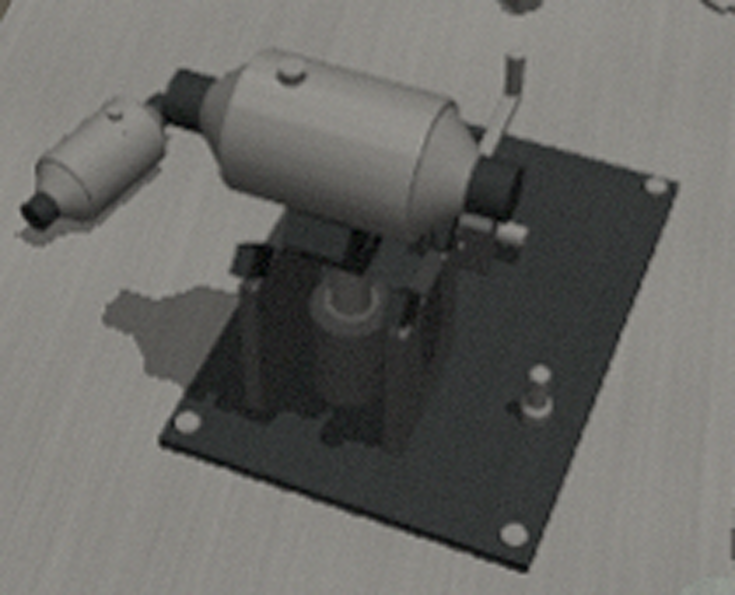

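```bash
python3 - <<'E'
from h import *
from plant import ctrl
S={n:ctrl.snapshot(n) for n in("scene","top")}
T={n:cam(S[n]) for n in S}
tz=lambda p:(p[0]/4.5+210,p[1]/3.75+120)
sz=lambda p:(p[0]/3.5+200,p[1]/3.5+160)
# corners rig: (-130,180),( -130,-180),(130,-180)
L=np.array([[-.13,.18],[-.13,-.18],[.13,-.18]])
W={}
for n,c in(("top",[tz(p) for p in((62,455),(618,543),(685,212))]),("scene",[sz(p) for p in((163,438),(527,567),(677,182))])):
    Z=.012
    P=np.array([onz(S[n],T[n],p,Z)[:2] for p in c]);W[n]=P
    print(n,P.round(4),np.linalg.norm(P[0]-P[1]),np.linalg.norm(P[1]-P[2]))
    m,l=P.mean(0),L.mean(0)
    a=np.array([(p-m)@np.array([[1,0],[0,1]]) for p in P]);b=L-l
    yaw=np.arctan2((b[:,0]*a[:,1]-b[:,1]*a[:,0]).sum(),(a*b).sum())
    R2=np.array([[np.cos(yaw),-np.sin(yaw)],[np.sin(yaw),np.cos(yaw)]])
    o=m-R2@l; print("yaw",np.degrees(yaw),"o",o,"res",((R2@L.T).T+o-P).round(4).tolist(), "axis",o+R2@[0,-.06],"post0",o+R2@[0,-.16])
print("post top view",onz(S["top"],T["top"],tz((636,347)),.116))
print("post scene view",onz(S["scene"],T["scene"],sz((515,59)),.116))
print("knob top view",onz(S["top"],T["top"],tz((470,333)),.085))
print("flange",onz(S["top"],T["top"],tz((581,247)),.022),"sensor",onz(S["top"],T["top"],tz((237,437)),.05))
E
```

```text
top [[ 0.468   0.227 ]
 [ 0.398  -0.1223]
 [ 0.6525 -0.1725]] 0.35628969423807105 0.25942519314967244
yaw -11.156482329681571 o [0.56031257 0.02788217] res [[-0.0004, 0.0026], [-0.0001, -0.0012], [0.0005, -0.0014]] axis [ 0.54870322 -0.03098397] post0 [ 0.5293543  -0.12909421]
scene [[ 0.7181  0.1809]
 [ 0.4684  0.2322]
 [ 0.3994 -0.1212]] 0.25494490667558123 0.3601110982417946
yaw -91.60479452916395 o [0.5873893  0.05229101] res [[0.0528, -0.0037], [-0.0573, -0.0449], [0.0044, 0.0486]] axis [0.52741284 0.05397133] post0 [0.42745206 0.05677185]
post top view [ 0.53009819 -0.12804785  0.116     ]
post scene view [ 0.53020082 -0.12036318  0.116     ]
knob top view [ 0.54655938 -0.03084978  0.085     ]
flange [ 0.62330701 -0.10376819  0.022     ] sensor [0.47638489 0.11277307 0.05      ]
```

Emit:
jog_arm([
  {"z": -4.3},
  {"z": -4.3},
  {"z": -4.3},
  {"z": -4.3},
  {"x": 3.1,"y": 3.45},
  {"x": 3.1,"y": 3.45},
  {"x": 3.1,"y": 3.45},
  {"x": 3.1,"y": 3.45},
  {"x": 3.1,"y": 3.45},
  {"x": 3.1,"y": 3.45},
  {"x": 3.1,"y": 3.45},
  {"x": 3.1,"y": 3.45},
], gripper=2.6)

```text
validation failed for argument at $.co...
```

Emit:
jog_arm([
  {"x": 3.1,"y": 3.45},
  {"x": 3.1,"y": 3.45},
  {"x": 3.1,"y": 3.45},
  {"x": 3.1,"y": 3.45},
  {"x": 3.1,"y": 3.45},
  {"x": 3.1,"y": 3.45},
  {"x": 3.1,"y": 3.45},
  {"x": 3.1,"y": 3.45},
  {"roll": 0.14},
  {"roll": 0.14},
  {"roll": 0.14},
])

```text
validation failed for argument at $.co...
```

Emit:
jog_arm([
  {"roll": 0.14},
  {"roll": 0.14},
  {"roll": 0.14},
  {"roll": 0.14},
  {"roll": 0.14},
  {"roll": 0.14},
  {},
])

```text
validation failed for argument at $.co...
```

Emit:
jog_arm([
  {"x": 0,"y": 0,"z": -4.3,"roll": 0},
  {"x": 0,"y": 0,"z": -4.3,"roll": 0},
  {"x": 0,"y": 0,"z": -4.3,"roll": 0},
  {"x": 0,"y": 0,"z": -4.3,"roll": 0},
  {"x": 3.1,"y": 3.45,"z": 0,"roll": 0},
  {"x": 3.1,"y": 3.45,"z": 0,"roll": 0},
  {"x": 3.1,"y": 3.45,"z": 0,"roll": 0},
  {"x": 3.1,"y": 3.45,"z": 0,"roll": 0},
], gripper=2.6)

```text
clock: 1.95
tool_pos: [0.3509, 0.4234, 0.3987]
orientation: [-180.0, 0.0, -26.5]
force: [1.3, 0.2, 0.1]
opening: 0.0297
```

Emit:
jog_arm([
  {"x": 3.1,"y": 3.45,"z": 0,"roll": 0},
  {"x": 3.1,"y": 3.45,"z": 0,"roll": 0},
  {"x": 3.1,"y": 3.45,"z": 0,"roll": 0},
  {"x": 3.1,"y": 3.45,"z": 0,"roll": 0},
  {"x": 3.1,"y": 3.45,"z": 0,"roll": 0},
  {"x": 3.1,"y": 3.45,"z": 0,"roll": 0},
  {"x": 3.1,"y": 3.45,"z": 0,"roll": 0},
  {"x": 3.1,"y": 3.45,"z": 0,"roll": 0},
  {"x": 3.1,"y": 3.45,"z": 0,"roll": 0},
  {"x": 3.1,"y": 3.45,"z": 0,"roll": 0},
  {"x": 3.1,"y": 3.45,"z": 0,"roll": 0},
  {"x": 3.1,"y": 3.45,"z": 0,"roll": 0},
])

```text
clock: 3.15
tool_pos: [0.4987, -0.1134, 0.399]
orientation: [-180.0, -0.0, -26.5]
force: [1.1, 0.0, 0.5]
opening: 0.026
```

Emit:
jog_arm([
  {"x": 0,"y": 0,"z": 0,"roll": 0.13},
  {"x": 0,"y": 0,"z": 0,"roll": 0.13},
  {"x": 0,"y": 0,"z": 0,"roll": 0.13},
  {"x": 0,"y": 0,"z": 0,"roll": 0.13},
  {"x": 0,"y": 0,"z": 0,"roll": 0.13},
  {"x": 0,"y": 0,"z": 0,"roll": 0.13},
  {"x": 0,"y": 0,"z": 0,"roll": 0.13},
  {"x": 0,"y": 0,"z": 0,"roll": 0.13},
  {"x": 0,"y": 0,"z": 0,"roll": 0.13},
  {"x": 0,"y": 0,"z": 0,"roll": 0.13},
  {"x": 0,"y": 0,"z": 0,"roll": 0},
])

```text
clock: 4.25
tool_pos: [0.4986, -0.1114, 0.3987]
orientation: [-180.0, 0.0, -101.1]
force: [-0.4, 0.1, -0.2]
opening: 0.0263
```

```bash
python3 - <<'E'
from plant import ctrl
import cv2
o=ctrl.get_obs();print(o["tool_pos"],o["orientation"],o["joint_pos"],o["force"])
s=ctrl.snapshot("wrist");cv2.imwrite("pics/w1.png",s["image"][:,:,::-1])
print(ctrl.search_frame("wrist","lever_post"),ctrl.search_frame("wrist","valve_axis"))
E
```

```text
[ 0.49864763 -0.11143028  0.39869994] [-1.79986945e+02  3.58726059e-03 -1.01112166e+02] [ 9.45225304e+00  9.98932117e-01 -1.91552947e+00  1.22847308e-03
 -8.70720557e+01 -2.05644816e+01] [-0.41281662  0.08714309 -0.22235939]
[{'position': [0.4636, 0.4622], 'confidence': 0.88}] [{'position': [0.4823, 0.4813], 'confidence': 0.8}]
```

View pics/w1.png

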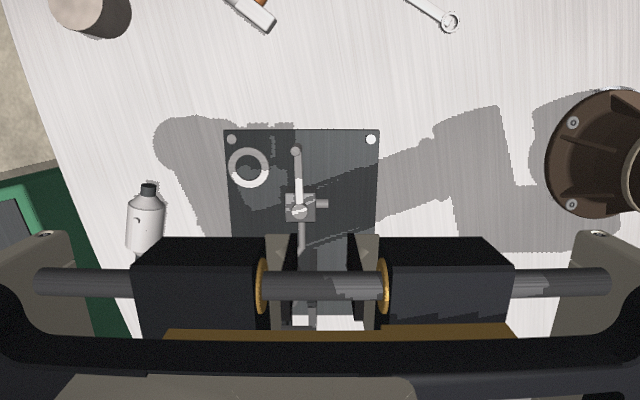

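```bash
python3 - <<'E'
from plant import ctrl
from h import *
o=ctrl.get_obs();s=ctrl.snapshot("wrist");T=cam(s,o)
im=s["image"][120:240,210:400,::-1];cv2.imwrite("pics/w1z.png",cv2.resize(im,None,fx=4,fy=4,interpolation=cv2.INTER_CUBIC))
print("post",onz(s,T,(295,151),.116),"knob",onz(s,T,(299,211),.085))
for c in((224,129),(379,129)): print(onz(s,T,c,.012))
E
```

```text
post [ 0.53392132 -0.12846538  0.116     ] knob [ 0.55059448 -0.03333458  0.085     ]
[ 0.65285457 -0.17237801  0.012     ]
[ 0.40212096 -0.12409943  0.012     ]
```

View pics/w1z.png

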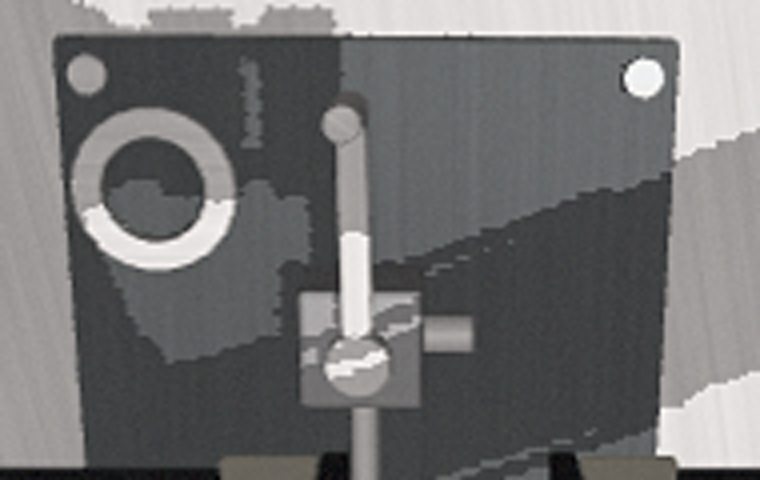

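Emit:
jog_arm([
  {"x": 1.0,"y": -3.6,"z": 0,"roll": 0},
  {"x": 0,"y": 0,"z": 4.5,"roll": 0},
  {"x": 0,"y": 0,"z": 4.5,"roll": 0},
  {"x": 0,"y": 0,"z": 4.5,"roll": 0},
  {"x": 0,"y": 0,"z": 4.5,"roll": 0},
  {"x": 0,"y": 0,"z": 4.0,"roll": 0},
  {"x": 0,"y": 0,"z": 2.0,"roll": 0},
  {"x": 0,"y": 0,"z": 0,"roll": 0},
], gripper=3.0)

```text
clock: 5.25
tool_pos: [0.5301, -0.1281, 0.1554]
orientation: [179.7, -0.1, -100.9]
force: [0.2, 0.1, -0.0]
opening: 0.0304
```

```bash
python3 - <<'E'
from plant import ctrl
from h import *
o=ctrl.get_obs();s=ctrl.snapshot("wrist");T=cam(s,o)
print(o["tool_pos"],o["orientation"],o["force"])
im=s["image"][:,:,::-1];cv2.imwrite("pics/w2.png",im)
print([(r["position"][0]*640,r["position"][1]*400,r["confidence"]) for r in ctrl.search_frame("wrist","lever_post")])
print(proj(s,T,[[.532,-.128,.116],[.5495,-.031,.085],o["tool_pos"]]))
E
```

```text
[ 0.53008314 -0.12811427  0.15541694] [ 1.79655605e+02 -7.42069113e-02 -1.00921409e+02] [ 0.15494525  0.14499049 -0.02830664]
[(318.592, 251.6, 0.88)]
[[321.16404936 225.53693407]
 [322.51653182 322.34785584]
 [325.03824491 252.34672584]]
```

View pics/w2.png

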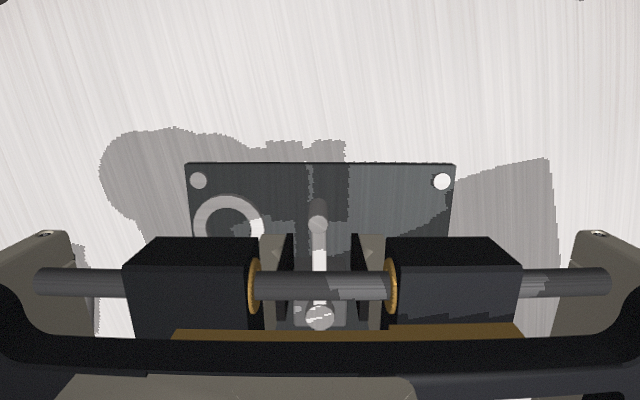

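Emit:
jog_arm([
  {"x": 0.15,"y": -0.25,"z": 0,"roll": 0},
  {"x": 0,"y": 0,"z": 2.0,"roll": 0},
  {"x": 0,"y": 0,"z": 2.0,"roll": 0},
  {"x": 0,"y": 0,"z": 1.5,"roll": 0},
  {"x": 0,"y": 0,"z": 1.3,"roll": 0},
  {"x": 0,"y": 0,"z": 0,"roll": 0},
])

```text
clock: 5.95
tool_pos: [0.5341, -0.1301, 0.09]
orientation: [179.9, -0.0, -101.0]
force: [0.1, -0.2, -0.6]
opening: 0.0299
```

```bash
python3 - <<'E'
from plant import ctrl
from h import *
o=ctrl.get_obs();s=ctrl.snapshot("wrist");T=cam(s,o)
print(o["tool_pos"],o["orientation"],o["force"],o["opening"])
im=s["image"][:,:,::-1];cv2.imwrite("pics/w3.png",im)
t=ctrl.snapshot("top");cv2.imwrite("pics/t3.png",cv2.resize(t["image"][100:300,200:440,::-1],None,fx=3,fy=3))
E
```

```text
[ 0.5340955  -0.13007839  0.08998256] [ 1.79943046e+02 -7.35632325e-03 -1.00999820e+02] [ 0.09387338 -0.19597327 -0.59866995] 0.02990715460181348
```

View pics/w3.png

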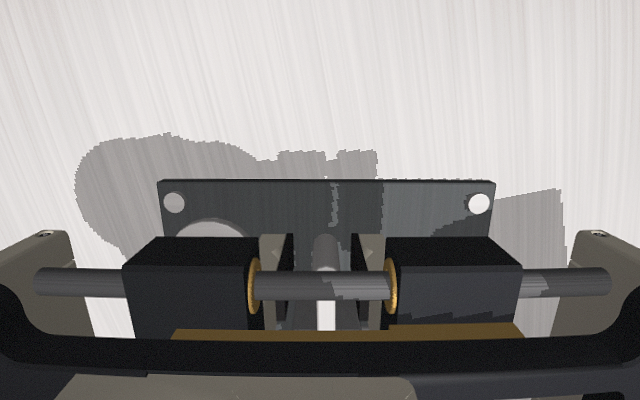

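Emit:
jog_arm([
  {"x": 0,"y": 0,"z": 0.4,"roll": 0},
  {"x": 0,"y": 0,"z": 0,"roll": 0},
  {"x": 0,"y": 0,"z": 0,"roll": 0},
], gripper=1.6)

```text
clock: 6.35
tool_pos: [0.534, -0.13, 0.0868]
orientation: [180.0, 0.0, -101.0]
force: [-2.4, 2.0, 2.0]
opening: 0.0173
```

```bash
python3 - <<'E'
from plant import ctrl
from h import *
o=ctrl.get_obs();s=ctrl.snapshot("scene");T=cam(s)
print(o["clock"],o["tool_pos"],o["orientation"],o["force"],o["opening"])
im=s["image"][:,:,::-1];cv2.imwrite("pics/ref.png",im)
print(proj(s,T,[[.606,.105,.235],[.606,.105,.225],[.606,.105,.19]]))
E
```

```text
6.35 [ 0.53398898 -0.12997008  0.08678726] [ 1.79971025e+02  3.44524323e-03 -1.01006988e+02] [-2.40801318  1.97465811  1.98734097] 0.017285511024691527
[[300.15780216 201.04839004]
 [300.17993414 204.40457762]
 [300.25462174 215.81095259]]
```

View pics/ref.png

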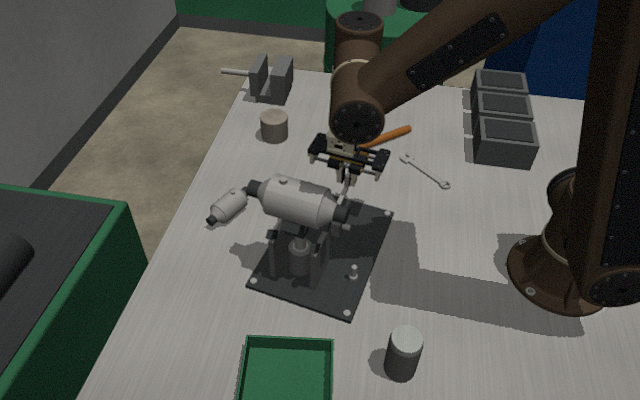

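View pics/t3.png

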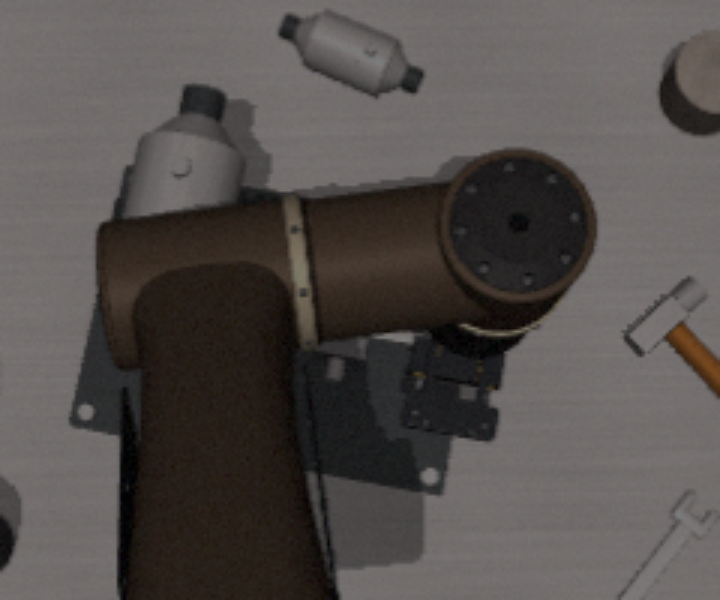

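```bash
cat > m.py <<'E'
from plant import ctrl
from h import *
import sys
ref=cv2.imread("pics/ref.png",0)
def meas(img,dy0=0):
    g=cv2.cvtColor(img,cv2.COLOR_RGB2GRAY)
    mask=np.zeros_like(ref);cv2.fillConvexPoly(mask,np.array([[246,178],[262,178],[340,200],[352,206],[346,226],[325,232],[258,205],[246,196]],np.int32),255)
    M=np.array([[1,0,0],[0,1,dy0]],np.float32)
    best=None
    for d in (0,4,8,12,16):
        try:
            cc,W=cv2.findTransformECC(ref,g,np.array([[1,0,0],[0,1,d]],np.float32),cv2.MOTION_TRANSLATION,(3,60,1e-4),mask,3)
            if best is None or cc>best[0]: best=(cc,W[0,2],W[1,2])
        except cv2.error: pass
    return best
if __name__=="__main__":
    n=int(sys.argv[1]);o=None
    for i in range(n):
        o=ctrl.get_obs();s=ctrl.snapshot("scene");b=meas(s["image"])
        print("t%.2f cc%.3f dx%.2f dy%.2f -> sunk %.1f mm"%(o["clock"],b[0],b[1],b[2],b[2]/.330))
    print(o["tool_pos"].round(4),o["orientation"][2].round(2),o["force"].round(1),o["opening"].round(4))
    if len(sys.argv)>2: cv2.imwrite("pics/%s.png"%sys.argv[2],cv2.resize(s["image"][140:320,210:410,::-1],None,fx=3,fy=3,interpolation=cv2.INTER_CUBIC))
E
python3 m.py 2
```

```text
t6.40 cc1.000 dx-0.00 dy0.01 -> sunk 0.0 mm
t6.45 cc1.000 dx0.00 dy-0.00 -> sunk -0.0 mmTraceback (most recent call last):
  File "m.py", line 21, in <module>
    print(o["tool_pos"].round(4),o["orientation"][2].round(2),o["force"].round(1),o["opening"].round(4))
                                                                                  ^^^^^^^^^^^^^^^^^^
AttributeError: 'float' object has no attribute 'round'
```

```bash
sed -i 's/o\["opening"\].round(4)/round(o["opening"],4)/' m.py
```

Emit:
jog_arm([
  {"x": -0.002,"y": -0.3,"z": 0,"roll": -0.03},
  {"x": -0.002,"y": -0.3,"z": 0,"roll": -0.03},
  {"x": -0.002,"y": -0.3,"z": 0,"roll": -0.03},
  {"x": -0.002,"y": -0.3,"z": 0,"roll": -0.03},
  {"x": -0.002,"y": -0.2,"z": 0,"roll": -0.02},
  {"x": 0,"y": 0,"z": 0,"roll": 0},
])

```text
clock: 7.1
tool_pos: [0.5482, -0.1318, 0.0865]
orientation: [180.0, 0.0, -93.0]
force: [-2.1, 1.4, 0.5]
opening: 0.0159
```

```bash
python3 m.py 3
```

```text
t7.10 cc0.988 dx-0.14 dy-0.08 -> sunk -0.2 mm
t7.15 cc0.988 dx-0.13 dy-0.09 -> sunk -0.3 mm
t7.20 cc0.988 dx-0.13 dy-0.09 -> sunk -0.3 mm
[ 0.5482 -0.1318  0.0865] -93.02 [-1.5  2.1  1. ] 0.0159
```

Emit:
jog_arm([
  {"x": -0.002,"y": -0.2,"z": 0,"roll": -0.02},
  {"x": -0.002,"y": -0.2,"z": 0,"roll": -0.02},
  {"x": 0,"y": 0,"z": 0,"roll": 0},
])

```text
clock: 7.55
tool_pos: [0.5524, -0.132, 0.0865]
orientation: [180.0, -0.0, -90.6]
force: [-1.3, 1.6, -0.4]
opening: 0.0163
```

```bash
python3 m.py 3
```

```text
t7.55 cc0.984 dx-0.12 dy-0.04 -> sunk -0.1 mm
t7.60 cc0.984 dx-0.14 dy-0.04 -> sunk -0.1 mm
t7.65 cc0.984 dx-0.13 dy-0.05 -> sunk -0.2 mm
[ 0.5524 -0.132   0.0865] -90.69 [-2.3  0.9 -0.8] 0.0159
```

Emit:
jog_arm([
  {"x": -0.002,"y": -0.2,"z": 0,"roll": -0.02},
  {"x": -0.002,"y": -0.2,"z": 0,"roll": -0.02},
  {"x": 0,"y": 0,"z": 0,"roll": 0},
])

```text
clock: 8.0
tool_pos: [0.5565, -0.1319, 0.0865]
orientation: [-180.0, -0.0, -88.3]
force: [-2.3, 2.2, 0.2]
opening: 0.0157
```

```bash
python3 m.py 4
```

```text
t8.00 cc0.979 dx-0.13 dy-0.03 -> sunk -0.1 mm
t8.05 cc0.979 dx-0.12 dy-0.04 -> sunk -0.1 mm
t8.10 cc0.979 dx-0.14 dy-0.02 -> sunk -0.1 mm
t8.15 cc0.979 dx-0.13 dy-0.02 -> sunk -0.1 mm
[ 0.5564 -0.132   0.0866] -88.4 [-1.8 -0.  -0.4] 0.0159
```

Emit:
jog_arm([
  {"x": -0.002,"y": -0.2,"z": 0,"roll": -0.02},
  {"x": -0.002,"y": -0.2,"z": 0,"roll": -0.02},
  {"x": 0,"y": 0,"z": 0,"roll": 0},
])

```text
clock: 8.5
tool_pos: [0.5604, -0.1317, 0.0865]
orientation: [-180.0, -0.0, -86.0]
force: [-1.6, 0.9, 0.7]
opening: 0.0157
```

```bash
python3 m.py 4
```

```text
t8.50 cc0.974 dx-0.10 dy0.02 -> sunk 0.1 mm
t8.55 cc0.974 dx-0.11 dy0.05 -> sunk 0.2 mm
t8.60 cc0.974 dx-0.11 dy0.03 -> sunk 0.1 mm
t8.65 cc0.975 dx-0.12 dy0.04 -> sunk 0.1 mm
[ 0.5604 -0.1318  0.0866] -86.11 [-1.5  1.3 -1.7] 0.0162
```

Emit:
jog_arm([
  {"x": -0.002,"y": -0.2,"z": 0,"roll": -0.02},
  {"x": -0.002,"y": -0.2,"z": 0,"roll": -0.02},
  {"x": 0,"y": 0,"z": 0,"roll": 0},
])

```text
clock: 9.0
tool_pos: [0.5645, -0.1314, 0.0866]
orientation: [-180.0, -0.0, -83.7]
force: [-2.2, 1.8, 0.3]
opening: 0.0161
```

```bash
python3 m.py 4 s5
```

```text
t9.00 cc0.969 dx-0.11 dy0.15 -> sunk 0.5 mm
t9.05 cc0.969 dx-0.10 dy0.14 -> sunk 0.4 mm
t9.10 cc0.969 dx-0.12 dy0.13 -> sunk 0.4 mm
t9.15 cc0.970 dx-0.09 dy0.12 -> sunk 0.4 mm
[ 0.5645 -0.1314  0.0866] -83.82 [-1.7  0.4 -0.8] 0.0159
```

View pics/s5.png

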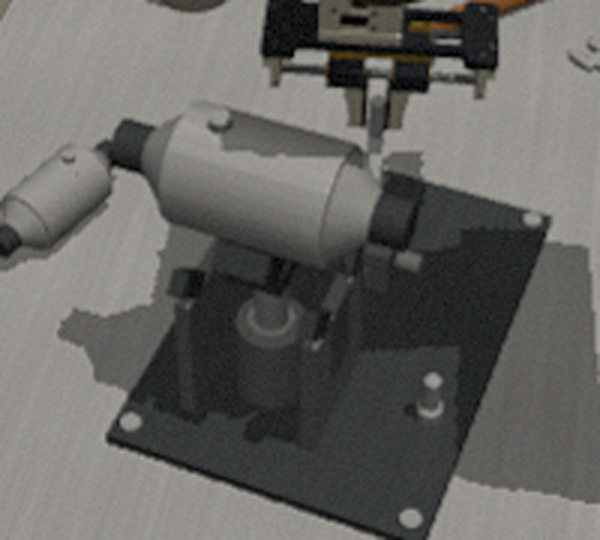

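Emit:
jog_arm([
  {"x": -0.002,"y": -0.2,"z": 0,"roll": -0.02},
  {"x": -0.002,"y": -0.2,"z": 0,"roll": -0.02},
  {"x": 0,"y": 0,"z": 0,"roll": 0},
])

```text
clock: 9.5
tool_pos: [0.5684, -0.1308, 0.0866]
orientation: [-180.0, -0.0, -81.4]
force: [-2.9, 0.3, 1.2]
opening: 0.0159
```

```bash
python3 m.py 4
```

```text
t9.50 cc0.965 dx-0.11 dy0.20 -> sunk 0.6 mm
t9.55 cc0.965 dx-0.09 dy0.21 -> sunk 0.6 mm
t9.60 cc0.965 dx-0.10 dy0.21 -> sunk 0.6 mm
t9.65 cc0.965 dx-0.09 dy0.20 -> sunk 0.6 mm
[ 0.5684 -0.1309  0.0866] -81.53 [-2.2  1.  -0.7] 0.0156
```

Emit:
jog_arm([
  {"x": -0.002,"y": -0.2,"z": 0,"roll": -0.02},
  {"x": -0.002,"y": -0.2,"z": 0,"roll": -0.02},
  {"x": 0,"y": 0,"z": 0,"roll": 0},
])

```text
clock: 10.0
tool_pos: [0.5724, -0.1302, 0.0866]
orientation: [-180.0, -0.0, -79.2]
force: [-2.9, 0.5, 0.8]
opening: 0.016
```

```bash
python3 m.py 4
```

```text
t10.00 cc0.962 dx-0.08 dy0.25 -> sunk 0.8 mm
t10.05 cc0.962 dx-0.06 dy0.25 -> sunk 0.7 mm
t10.10 cc0.962 dx-0.07 dy0.25 -> sunk 0.8 mm
t10.15 cc0.962 dx-0.09 dy0.25 -> sunk 0.8 mm
[ 0.5723 -0.1302  0.0865] -79.23 [-1.7  0.7 -0.7] 0.0161
```

Emit:
jog_arm([
  {"x": -0.002,"y": -0.2,"z": 0,"roll": -0.02},
  {"x": -0.002,"y": -0.2,"z": 0,"roll": -0.02},
  {"x": 0,"y": 0,"z": 0,"roll": 0},
])

```text
clock: 10.5
tool_pos: [0.5763, -0.1294, 0.0866]
orientation: [180.0, -0.0, -76.9]
force: [-4.6, 2.6, 0.3]
opening: 0.0163
```

```bash
python3 m.py 4
```

```text
t10.50 cc0.956 dx-0.09 dy0.27 -> sunk 0.8 mm
t10.55 cc0.956 dx-0.07 dy0.28 -> sunk 0.9 mm
t10.60 cc0.957 dx-0.06 dy0.27 -> sunk 0.8 mm
t10.65 cc0.957 dx-0.06 dy0.26 -> sunk 0.8 mm
[ 0.5762 -0.1294  0.0866] -76.94 [-1.6 -0.  -0.5] 0.0162
```

Emit:
jog_arm([
  {"x": -0.002,"y": -0.2,"z": 0,"roll": -0.02},
  {"x": -0.002,"y": -0.2,"z": 0,"roll": -0.02},
  {"x": 0,"y": 0,"z": 0,"roll": 0},
])

```text
clock: 11.0
tool_pos: [0.5801, -0.1284, 0.0866]
orientation: [-180.0, -0.0, -74.6]
force: [-2.8, 2.2, 0.4]
opening: 0.0158
```

```bash
python3 m.py 4
```

```text
t11.00 cc0.935 dx-0.09 dy0.95 -> sunk 2.9 mm
t11.05 cc0.935 dx-0.06 dy1.15 -> sunk 3.5 mm
t11.10 cc0.936 dx0.01 dy1.28 -> sunk 3.9 mm
t11.15 cc0.935 dx0.04 dy1.44 -> sunk 4.3 mm
[ 0.5801 -0.1284  0.0866] -74.65 [-3.2  0.6 -1.6] 0.0158
```

Emit:
jog_arm([
  {"x": -0.002,"y": -0.2,"z": 0,"roll": -0.02},
  {"x": 0,"y": 0,"z": 0,"roll": 0},
])

```text
clock: 11.4
tool_pos: [0.5819, -0.1278, 0.0865]
orientation: [180.0, 0.0, -73.4]
force: [-3.1, 0.9, 1.2]
opening: 0.0162
```

```bash
python3 m.py 6
```

```text
t11.40 cc0.898 dx0.03 dy2.74 -> sunk 8.3 mm
t11.45 cc0.899 dx0.04 dy3.07 -> sunk 9.3 mm
t11.50 cc0.898 dx0.15 dy3.38 -> sunk 10.2 mm
t11.55 cc0.880 dx0.10 dy3.80 -> sunk 11.5 mm
t11.60 cc0.880 dx0.08 dy4.09 -> sunk 12.4 mm
t11.65 cc0.878 dx0.14 dy4.40 -> sunk 13.3 mm
[ 0.5819 -0.1279  0.0866] -73.5 [-2.3  2.  -1. ] 0.0161
```

Emit:
jog_arm([
  {"x": 0,"y": 0,"z": 0,"roll": 0},
  {"x": 0,"y": 0,"z": 0,"roll": 0},
  {"x": 0,"y": 0,"z": 0,"roll": 0},
  {"x": 0,"y": 0,"z": 0,"roll": 0},
  {"x": 0,"y": 0,"z": 0,"roll": 0},
  {"x": 0,"y": 0,"z": 0,"roll": 0},
])

```text
clock: 12.3
tool_pos: [0.5818, -0.1278, 0.0866]
orientation: [-180.0, -0.0, -73.5]
force: [-3.4, 0.7, 0.2]
opening: 0.0164
```

```bash
python3 m.py 3 s6
```

```text
t12.30 cc0.722 dx-0.16 dy8.83 -> sunk 26.8 mm
t12.35 cc0.721 dx-0.14 dy9.03 -> sunk 27.4 mm
t12.40 cc0.719 dx-0.05 dy9.28 -> sunk 28.1 mm
[ 0.5819 -0.1279  0.0866] -73.5 [-3.   0.3 -0.4] 0.0162
```

View pics/s6.png

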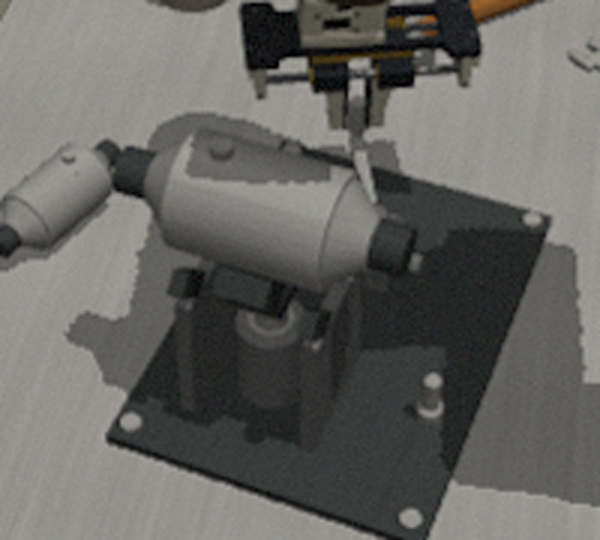

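Emit:
jog_arm([
  {"x": 0,"y": 0,"z": 0,"roll": 0},
  {"x": 0,"y": 0,"z": 0,"roll": 0},
  {"x": 0,"y": 0,"z": 0,"roll": 0},
  {"x": 0,"y": 0,"z": 0,"roll": 0},
  {"x": 0,"y": 0,"z": 0,"roll": 0},
  {"x": 0,"y": 0,"z": 0,"roll": 0},
  {"x": 0,"y": 0,"z": 0,"roll": 0},
  {"x": 0,"y": 0,"z": 0,"roll": 0},
  {"x": 0,"y": 0,"z": 0,"roll": 0},
  {"x": 0,"y": 0,"z": 0,"roll": 0},
  {"x": 0,"y": 0,"z": 0,"roll": 0},
  {"x": 0,"y": 0,"z": 0,"roll": 0},
])

```text
clock: 13.65
tool_pos: [0.5819, -0.1278, 0.0866]
orientation: [-180.0, -0.0, -73.5]
force: [-1.5, 0.3, -0.4]
opening: 0.0161
```

```bash
python3 m.py 2 s7
```

```text
t13.65 cc0.415 dx0.74 dy15.13 -> sunk 45.8 mm
t13.70 cc0.413 dx0.73 dy15.12 -> sunk 45.8 mm
[ 0.5818 -0.1279  0.0866] -73.5 [-2.1 -0.  -0.2] 0.0161
```

View pics/s7.png

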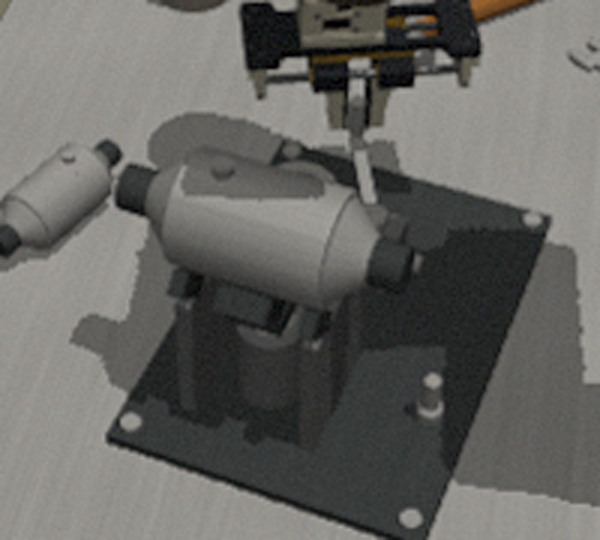

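```bash
cat > r.py <<'E'
from plant import ctrl
from h import *
import sys
name=sys.argv[1]
o=ctrl.get_obs();s=ctrl.snapshot("scene")
c=s["image"][215:290,260:340,::-1]
np.save("pics/last_%s.npy"%name,c)
g=np.clip((c/255.)**.5*255*1.1,0,255).astype(np.uint8)
z=[cv2.resize(g,None,fx=5,fy=5,interpolation=cv2.INTER_CUBIC)]
if len(sys.argv)>2:
    p=np.load("pics/last_%s.npy"%sys.argv[2])
    d=np.abs(c.astype(int)-p).sum(2);print("absdiff mean saddle",d[15:55,5:60].mean().round(2),"bg",d[:12,:].mean().round(2))
    g2=np.clip((p/255.)**.5*255*1.1,0,255).astype(np.uint8)
    z.insert(0,cv2.resize(g2,None,fx=5,fy=5,interpolation=cv2.INTER_CUBIC))
cv2.imwrite("pics/r_%s.png"%name,np.hstack(z));print(o["clock"],o["force"].round(1),o["tool_pos"].round(4))
E
python3 r.py a; python3 r.py b a
```

```text
13.75 [-2.8  0.7  0.3] [ 0.5819 -0.1278  0.0866]
absdiff mean saddle 10.27 bg 7.36
13.8 [-2.1 -0.  -0.2] [ 0.5819 -0.1279  0.0866]
```

Emit:
jog_arm([
  {"x": 0,"y": 0,"z": 0,"roll": 0},
  {"x": 0,"y": 0,"z": 0,"roll": 0},
  {"x": 0,"y": 0,"z": 0,"roll": 0},
  {"x": 0,"y": 0,"z": 0,"roll": 0},
])

```text
clock: 14.25
tool_pos: [0.5818, -0.1279, 0.0866]
orientation: [-180.0, 0.0, -73.5]
force: [-2.9, 0.8, -0.0]
opening: 0.0162
```

```bash
python3 r.py c a
```

```text
absdiff mean saddle 10.54 bg 7.23
14.25 [-2.9  0.8 -0. ] [ 0.5818 -0.1279  0.0866]
```

View pics/r_c.png

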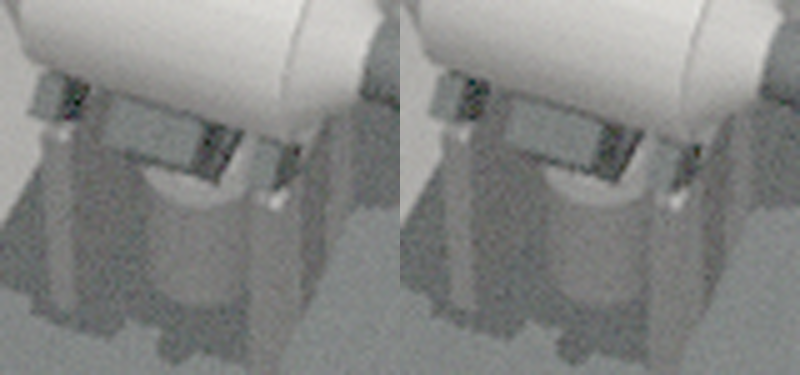

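```bash
cat > q.py <<'E'
from plant import ctrl
from h import *
import sys
ref=np.load("pics/last_c.npy");
tp=cv2.GaussianBlur(ref,(3,3),0)[20:38,20:50]
for i in range(int(sys.argv[1])):
    o=ctrl.get_obs();s=ctrl.snapshot("scene")
    c=cv2.GaussianBlur(np.ascontiguousarray(s["image"][215:290,260:340,::-1]),(3,3),0)
    r=cv2.matchTemplate(c,tp,cv2.TM_CCOEFF_NORMED);r=r[:,15:26]
    y,x=np.unravel_index(r.argmax(),r.shape)
    sub=0
    if 0<y<r.shape[0]-1:
        a,b,d=r[y-1,x],r[y,x],r[y+1,x];sub=.5*(a-d)/(a-2*b+d)
    print("t%.2f cc%.2f dx%d dy%.2f -> ram down %.1f mm"%(o["clock"],r.max(),x-5,y+sub-20,(y+sub-20)/.33))
print(o["force"].round(1),o["orientation"][2].round(2))
g=np.clip((s["image"][215:290,260:340,::-1]/255.)**.5*280,0,255).astype(np.uint8);cv2.imwrite("pics/q.png",cv2.resize(g,None,fx=6,fy=6,interpolation=cv2.INTER_CUBIC))
E
python3 q.py 1
```

```text
t14.30 cc0.99 dx0 dy-0.01 -> ram down -0.0 mm
[-2.9  0.7  0.4] -73.5
```

Emit:
jog_arm([
  {"x": -0.002,"y": -0.2,"z": 0,"roll": -0.02},
  {"x": -0.002,"y": -0.2,"z": 0,"roll": -0.02},
  {"x": 0,"y": 0,"z": 0,"roll": 0},
])

```text
clock: 14.65
tool_pos: [0.5857, -0.1266, 0.0865]
orientation: [180.0, 0.0, -71.1]
force: [-3.7, 1.7, 0.8]
opening: 0.0158
```

```bash
python3 q.py 4
```

```text
t14.65 cc0.99 dx0 dy-0.03 -> ram down -0.1 mm
t14.70 cc0.99 dx0 dy0.00 -> ram down 0.0 mm
t14.75 cc0.99 dx0 dy-0.03 -> ram down -0.1 mm
t14.80 cc0.99 dx0 dy-0.02 -> ram down -0.1 mm
[-3.2  1.9  0.5] -71.21
```

Emit:
jog_arm([
  {"x": -0.002,"y": -0.2,"z": 0,"roll": -0.02},
  {"x": -0.002,"y": -0.2,"z": 0,"roll": -0.02},
  {"x": 0,"y": 0,"z": 0,"roll": 0},
])

```text
clock: 15.15
tool_pos: [0.5896, -0.1252, 0.0865]
orientation: [-180.0, -0.0, -68.8]
force: [-3.2, 1.1, -0.5]
opening: 0.0163
```

```bash
python3 q.py 4
```

```text
t15.15 cc0.99 dx0 dy-0.03 -> ram down -0.1 mm
t15.20 cc0.99 dx0 dy-0.01 -> ram down -0.0 mm
t15.25 cc0.99 dx0 dy-0.01 -> ram down -0.0 mm
t15.30 cc0.99 dx0 dy-0.01 -> ram down -0.0 mm
[-3.7  1.3 -0.4] -68.92
```

Emit:
jog_arm([
  {"x": -0.002,"y": -0.2,"z": 0,"roll": -0.02},
  {"x": -0.002,"y": -0.2,"z": 0,"roll": -0.02},
  {"x": 0,"y": 0,"z": 0,"roll": 0},
])

```text
clock: 15.65
tool_pos: [0.5933, -0.1237, 0.0865]
orientation: [180.0, -0.0, -66.6]
force: [-3.8, 1.2, 0.0]
opening: 0.0153
```

```bash
python3 q.py 4
```

```text
t15.65 cc0.99 dx0 dy0.11 -> ram down 0.3 mm
t15.70 cc0.98 dx0 dy0.16 -> ram down 0.5 mm
t15.75 cc0.98 dx0 dy0.14 -> ram down 0.4 mm
t15.80 cc0.98 dx0 dy0.19 -> ram down 0.6 mm
[-3.8  0.2  0.1] -66.63
```

Emit:
jog_arm([
  {"x": -0.002,"y": -0.2,"z": 0,"roll": -0.02},
  {"x": -0.002,"y": -0.2,"z": 0,"roll": -0.02},
  {"x": 0,"y": 0,"z": 0,"roll": 0},
  {"x": 0,"y": 0,"z": 0,"roll": 0},
])

```text
clock: 16.25
tool_pos: [0.5969, -0.122, 0.0866]
orientation: [-180.0, -0.0, -64.3]
force: [-3.6, 1.0, -0.3]
opening: 0.0163
```

```bash
python3 q.py 4
```

```text
t16.25 cc0.93 dx0 dy1.17 -> ram down 3.6 mm
t16.30 cc0.92 dx0 dy1.35 -> ram down 4.1 mm
t16.35 cc0.90 dx0 dy1.63 -> ram down 4.9 mm
t16.40 cc0.89 dx0 dy1.78 -> ram down 5.4 mm
[-2.5  0.9 -0.9] -64.33
```

Emit:
jog_arm([
  {"x": 0,"y": 0,"z": 0,"roll": 0},
  {"x": 0,"y": 0,"z": 0,"roll": 0},
  {"x": 0,"y": 0,"z": 0,"roll": 0},
  {"x": 0,"y": 0,"z": 0,"roll": 0},
  {"x": 0,"y": 0,"z": 0,"roll": 0},
  {"x": 0,"y": 0,"z": 0,"roll": 0},
  {"x": 0,"y": 0,"z": 0,"roll": 0},
  {"x": 0,"y": 0,"z": 0,"roll": 0},
])

```text
clock: 17.25
tool_pos: [0.5969, -0.1222, 0.0866]
orientation: [-180.0, -0.0, -64.3]
force: [-0.7, -0.9, -1.2]
opening: 0.0159
```

```bash
python3 q.py 3
```

```text
t17.25 cc0.63 dx0 dy5.37 -> ram down 16.3 mm
t17.30 cc0.64 dx0 dy5.55 -> ram down 16.8 mm
t17.35 cc0.63 dx0 dy5.91 -> ram down 17.9 mm
[-1.1 -0.2  0.4] -64.33
```

View pics/q.png

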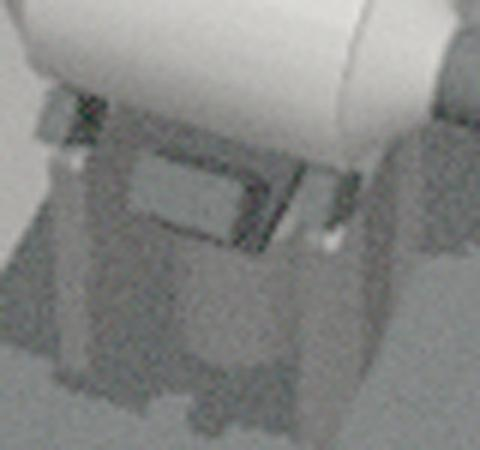

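Emit:
jog_arm([
  {"x": 0,"y": 0,"z": 0,"roll": 0},
  {"x": -0.018,"y": 0.6,"z": 0,"roll": 0.06},
  {"x": -0.018,"y": 0.6,"z": 0,"roll": 0.06},
  {"x": -0.018,"y": 0.6,"z": 0,"roll": 0.06},
  {"x": -0.018,"y": 0.6,"z": 0,"roll": 0.06},
  {"x": -0.018,"y": 0.6,"z": 0,"roll": 0.06},
  {"x": -0.018,"y": 0.6,"z": 0,"roll": 0.06},
  {"x": -0.018,"y": 0.6,"z": 0,"roll": 0.06},
  {"x": -0.018,"y": 0.6,"z": 0,"roll": 0.06},
  {"x": -0.018,"y": 0.6,"z": 0,"roll": 0.06},
  {"x": -0.018,"y": 0.6,"z": 0,"roll": 0.06},
  {"x": 0,"y": 0,"z": 0,"roll": 0},
])

```text
clock: 18.6
tool_pos: [0.5402, -0.1312, 0.0876]
orientation: [-179.7, 0.0, -98.8]
force: [2.4, -1.9, 0.1]
opening: 0.0161
```

```bash
python3 q.py 2; python3 - <<'E'
from plant import ctrl
import cv2
s=ctrl.snapshot("wrist");cv2.imwrite("pics/w4.png",s["image"][:,:,::-1])
E
```

```text
t18.60 cc0.60 dx0 dy7.14 -> ram down 21.6 mm
t18.65 cc0.60 dx0 dy7.25 -> ram down 22.0 mm
[ 2.  -2.9 -0.2] -98.7
```

View pics/q.png

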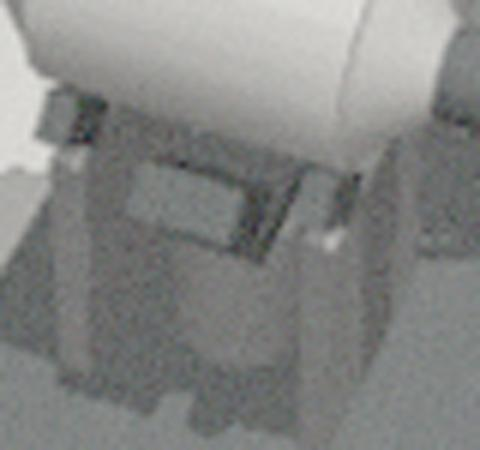

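View pics/w4.png

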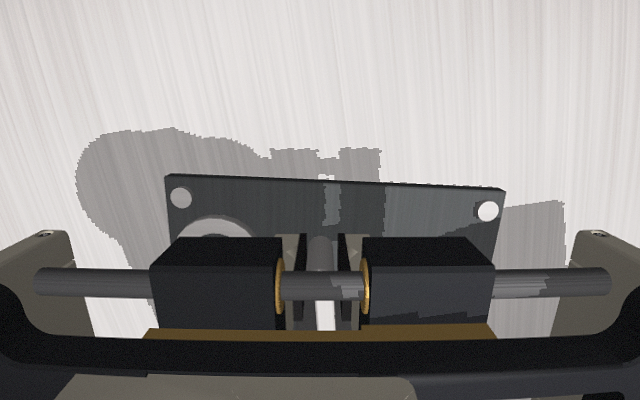

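Emit:
jog_arm([
  {"x": -0.002,"y": 0.2,"z": 0,"roll": 0.02},
  {"x": -0.002,"y": 0.2,"z": 0,"roll": 0.02},
  {"x": -0.002,"y": 0.2,"z": 0,"roll": 0.02},
  {"x": -0.002,"y": 0.2,"z": 0,"roll": 0.02},
  {"x": 0,"y": 0,"z": 0,"roll": 0},
])

```text
clock: 19.25
tool_pos: [0.5324, -0.1299, 0.0876]
orientation: [-179.8, -0.0, -103.3]
force: [4.2, -6.0, 0.3]
opening: 0.0162
```

```bash
cat > f.py <<'E'
from plant import ctrl
from h import *
F=[];
for i in range(2):
    o=ctrl.get_obs();F.append(o["force"]);ctrl.snapshot("wrist")
o=ctrl.get_obs();F.append(o["force"])
M=R.from_euler("xyz",o["orientation"],degrees=True).as_matrix()
print(o["clock"],"tool-frame F",(np.array(F)@M).round(1).tolist(),o["tool_pos"].round(4),o["orientation"][2].round(2),round(o["opening"],4))
E
python3 f.py
```

```text
19.35 tool-frame F [[4.9, -5.4, -0.3], [3.6, -5.0, -0.6], [4.6, -5.5, -1.0]] [ 0.5324 -0.1298  0.0876] -103.24 0.0163
```

Emit:
jog_arm([
  {"x": 0.15,"y": 0,"z": 0,"roll": 0},
  {"x": 0,"y": 0,"z": 0,"roll": 0},
])

```text
clock: 19.55
tool_pos: [0.5323, -0.1305, 0.0875]
orientation: [-179.8, 0.1, -103.2]
force: [5.2, 0.3, 1.1]
opening: 0.0163
```

```bash
python3 f.py
```

```text
19.65 tool-frame F [[-1.5, -5.0, -1.0], [-1.2, -4.9, -0.5], [-0.7, -5.3, -0.7]] [ 0.5323 -0.1305  0.0875] -103.24 0.016
```

Emit:
jog_arm([
  {"x": 0,"y": 0.2,"z": 0,"roll": 0.02},
  {"x": 0,"y": 0,"z": 0,"roll": 0},
])

```text
clock: 19.85
tool_pos: [0.5302, -0.1301, 0.0874]
orientation: [-179.8, 0.1, -104.4]
force: [4.9, -1.9, 0.4]
opening: 0.0161
```

```bash
python3 f.py
```

```text
19.95 tool-frame F [[0.7, -5.2, -0.4], [-0.4, -4.4, -0.2], [-0.6, -5.7, -0.6]] [ 0.5302 -0.1301  0.0874] -104.39 0.0162
```

Friction is about 5 N with no seat contact yet. I'll keep closing in 2 mm steps.

Emit:
jog_arm([
  {"x": 0,"y": 0.2,"z": 0,"roll": 0.02},
  {"x": 0,"y": 0,"z": 0,"roll": 0},
])

```text
clock: 20.15
tool_pos: [0.5282, -0.1297, 0.0874]
orientation: [-179.8, 0.1, -105.6]
force: [5.3, -2.0, 1.2]
opening: 0.016
```

```bash
python3 f.py
```

```text
20.25 tool-frame F [[0.5, -5.7, -1.2], [0.7, -5.8, -0.1], [0.4, -5.0, -0.6]] [ 0.5282 -0.1297  0.0874] -105.53 0.016
```

Emit:
jog_arm([
  {"x": 0,"y": 0.15,"z": 0,"roll": 0.015},
  {"x": 0,"y": 0,"z": 0,"roll": 0},
])

```text
clock: 20.45
tool_pos: [0.5268, -0.1293, 0.0874]
orientation: [-179.8, 0.1, -106.4]
force: [5.7, -2.1, 1.0]
opening: 0.0161
```

```bash
python3 f.py
```

```text
20.55 tool-frame F [[0.4, -6.1, -0.9], [0.1, -5.1, 0.5], [0.5, -5.5, -0.4]] [ 0.5268 -0.1293  0.0874] -106.39 0.0161
```

Emit:
jog_arm([
  {"x": 0,"y": 0.15,"z": 0,"roll": 0.015},
  {"x": 0,"y": 0,"z": 0,"roll": 0},
])

```text
clock: 20.75
tool_pos: [0.5254, -0.1289, 0.0875]
orientation: [-179.8, 0.1, -107.3]
force: [5.6, -1.9, 0.3]
opening: 0.016
```

```bash
python3 f.py
```

```text
20.85 tool-frame F [[0.1, -5.9, -0.3], [0.0, -5.3, -1.0], [0.7, -4.9, -0.7]] [ 0.5253 -0.129   0.0874] -107.25 0.0158
```

Emit:
jog_arm([
  {"x": 0,"y": 0.15,"z": 0,"roll": 0.015},
  {"x": 0,"y": 0,"z": 0,"roll": 0},
])

```text
clock: 21.05
tool_pos: [0.5239, -0.1286, 0.0875]
orientation: [-179.8, 0.1, -108.1]
force: [5.3, -2.6, -0.0]
opening: 0.0163
```

```bash
python3 f.py
```

```text
21.15 tool-frame F [[0.9, -5.8, 0.1], [0.9, -5.8, -1.1], [0.6, -5.7, -0.5]] [ 0.5239 -0.1286  0.0874] -108.11 0.0157
```

Emit:
jog_arm([
  {"x": 0,"y": 0.15,"z": 0,"roll": 0.015},
  {"x": 0,"y": 0,"z": 0,"roll": 0},
])

```text
clock: 21.35
tool_pos: [0.5224, -0.1281, 0.0874]
orientation: [-179.8, 0.1, -109.0]
force: [5.6, -3.2, 0.1]
opening: 0.016
```

```bash
python3 f.py
```

```text
21.45 tool-frame F [[1.2, -6.3, -0.1], [1.3, -5.6, -1.0], [1.3, -5.8, -0.0]] [ 0.5224 -0.1281  0.0874] -108.97 0.0163
```

Emit:
jog_arm([
  {"x": 0,"y": 0.15,"z": 0,"roll": 0.015},
  {"x": 0,"y": 0,"z": 0,"roll": 0},
])

```text
clock: 21.65
tool_pos: [0.5209, -0.1277, 0.0874]
orientation: [-179.8, 0.1, -109.9]
force: [5.2, -2.7, 0.0]
opening: 0.0159
```

```bash
python3 f.py
```

```text
21.75 tool-frame F [[0.7, -5.8, -0.0], [1.3, -5.6, 0.3], [0.8, -5.3, -0.3]] [ 0.5209 -0.1277  0.0874] -109.83 0.0161
```

Emit:
jog_arm([
  {"x": 0,"y": 0.15,"z": 0,"roll": 0.015},
  {"x": 0,"y": 0,"z": 0,"roll": 0},
])

```text
clock: 21.95
tool_pos: [0.5194, -0.1272, 0.0874]
orientation: [-179.8, 0.0, -110.7]
force: [4.9, -3.4, 0.6]
opening: 0.016
```

```bash
python3 f.py
```

```text
22.05 tool-frame F [[1.4, -5.8, -0.6], [2.5, -6.3, -0.7], [1.2, -5.3, -0.6]] [ 0.5195 -0.1272  0.0874] -110.69 0.016
```

Emit:
jog_arm([
  {"x": 0,"y": 0.1,"z": 0,"roll": 0.01},
  {"x": 0,"y": 0,"z": 0,"roll": 0},
])

```text
clock: 22.25
tool_pos: [0.5185, -0.1269, 0.0874]
orientation: [-179.8, 0.0, -111.3]
force: [5.3, -3.5, -1.1]
opening: 0.0159
```

```bash
python3 f.py
```

```text
22.35 tool-frame F [[1.3, -6.2, 1.1], [1.1, -6.2, 0.3], [2.2, -5.3, -0.5]] [ 0.5185 -0.1269  0.0874] -111.26 0.016
```

Emit:
jog_arm([
  {"x": 0,"y": 0.15,"z": 0,"roll": 0.015},
  {"x": 0,"y": 0,"z": 0,"roll": 0},
])

```text
clock: 22.55
tool_pos: [0.517, -0.1264, 0.0874]
orientation: [-179.8, 0.0, -112.1]
force: [5.1, -4.0, -0.7]
opening: 0.0156
```

```bash
python3 f.py
```

```text
22.65 tool-frame F [[1.8, -6.3, 0.7], [2.5, -6.1, -0.6], [1.0, -6.1, -0.3]] [ 0.5171 -0.1264  0.0874] -112.12 0.0161
```

Emit:
jog_arm([
  {"x": 0,"y": 0.1,"z": 0,"roll": 0.01},
  {"x": 0,"y": 0,"z": 0,"roll": 0},
])

```text
clock: 22.85
tool_pos: [0.5161, -0.1261, 0.0874]
orientation: [-179.8, 0.0, -112.7]
force: [4.3, -4.0, -0.0]
opening: 0.0159
```

```bash
python3 f.py
```

```text
22.95 tool-frame F [[2.1, -5.5, 0.1], [1.5, -6.3, 0.7], [1.8, -5.9, 0.2]] [ 0.5161 -0.1261  0.0874] -112.69 0.016
```

Emit:
jog_arm([
  {"x": 0,"y": 0.15,"z": 0,"roll": 0.015},
  {"x": 0,"y": 0,"z": 0,"roll": 0},
])

```text
clock: 23.15
tool_pos: [0.5146, -0.1255, 0.0873]
orientation: [-179.8, 0.0, -113.6]
force: [5.0, -3.8, 0.8]
opening: 0.016
```

```bash
python3 f.py
```

```text
23.25 tool-frame F [[1.5, -6.1, -0.8], [2.3, -6.5, 1.0], [2.8, -6.1, -0.5]] [ 0.5146 -0.1255  0.0873] -113.56 0.0164
```

Emit:
jog_arm([
  {"x": 0,"y": 0.1,"z": 0,"roll": 0.01},
  {"x": 0,"y": 0,"z": 0,"roll": 0},
])

```text
clock: 23.45
tool_pos: [0.5137, -0.1252, 0.0874]
orientation: [-179.8, 0.0, -114.1]
force: [4.5, -4.3, -0.0]
opening: 0.0161
```

```bash
python3 f.py
```

```text
23.55 tool-frame F [[2.1, -5.9, 0.1], [3.0, -5.6, -0.0], [2.4, -6.0, -0.4]] [ 0.5137 -0.1251  0.0874] -114.13 0.0159
```

Emit:
jog_arm([
  {"x": 0.05,"y": 0.15,"z": 0,"roll": 0.015},
  {"x": 0,"y": 0,"z": 0,"roll": 0},
])

```text
clock: 23.75
tool_pos: [0.5124, -0.1247, 0.0874]
orientation: [-179.8, 0.1, -115.0]
force: [5.8, -3.8, -0.8]
opening: 0.0162
```

```bash
python3 f.py
```

```text
23.85 tool-frame F [[1.0, -6.9, 0.8], [0.9, -6.2, 0.2], [0.8, -5.7, -0.7]] [ 0.5124 -0.1247  0.0873] -114.99 0.0156
```

Emit:
jog_arm([
  {"x": 0,"y": 0.1,"z": 0,"roll": 0.01},
  {"x": 0,"y": 0,"z": 0,"roll": 0},
])

```text
clock: 24.05
tool_pos: [0.5114, -0.1243, 0.0873]
orientation: [-179.8, 0.1, -115.6]
force: [5.1, -3.1, -0.3]
opening: 0.0159
```

```bash
python3 f.py
```

```text
24.15 tool-frame F [[0.6, -5.9, 0.3], [-0.1, -5.6, -0.4], [0.9, -6.4, -0.2]] [ 0.5114 -0.1243  0.0873] -115.56 0.0162
```

Emit:
jog_arm([
  {"x": 0.01,"y": 0.12,"z": 0,"roll": 0.012},
  {"x": 0,"y": 0,"z": 0,"roll": 0},
])

```text
clock: 24.35
tool_pos: [0.5104, -0.1239, 0.0873]
orientation: [-179.8, 0.1, -116.3]
force: [5.7, -4.0, -1.9]
opening: 0.0159
```

```bash
python3 f.py
```

```text
24.45 tool-frame F [[1.0, -6.9, 1.9], [0.1, -6.9, -0.1], [1.3, -7.0, 0.3]] [ 0.5104 -0.1239  0.0873] -116.25 0.0161
```

Emit:
jog_arm([
  {"x": 0.01,"y": 0.1,"z": 0,"roll": 0.01},
  {"x": 0,"y": 0,"z": 0,"roll": 0},
])

```text
clock: 24.65
tool_pos: [0.5097, -0.1236, 0.0874]
orientation: [-179.8, 0.1, -116.8]
force: [6.8, -3.3, -1.2]
opening: 0.0161
```

```bash
python3 f.py
```

```text
24.75 tool-frame F [[-0.1, -7.5, 1.3], [0.2, -5.4, 0.6], [0.6, -7.4, 1.2]] [ 0.5097 -0.1235  0.0874] -116.82 0.0161
```

Emit:
jog_arm([
  {"x": 0.01,"y": 0.1,"z": 0,"roll": 0.01},
  {"x": 0,"y": 0,"z": 0,"roll": 0},
])

```text
clock: 24.95
tool_pos: [0.5089, -0.1232, 0.0873]
orientation: [-179.8, 0.1, -117.4]
force: [6.7, -3.0, -2.5]
opening: 0.0166
```

```bash
python3 f.py
```

```text
25.05 tool-frame F [[-0.4, -7.3, 2.5], [0.7, -7.2, 2.6], [-0.3, -7.1, 1.6]] [ 0.5089 -0.1232  0.0874] -117.39 0.016
```

```bash
python3 - <<'E'
from plant import ctrl
import cv2
for n in("wrist","scene"):
    s=ctrl.snapshot(n);im=s["image"][:,:,::-1]
    if n=="scene": im=cv2.resize(im[100:300,200:440],None,fx=3,fy=3,interpolation=cv2.INTER_CUBIC)
    cv2.imwrite(f"pics/x_{n}.png",im)
E
```

```text
(no output)
```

View pics/x_wrist.png

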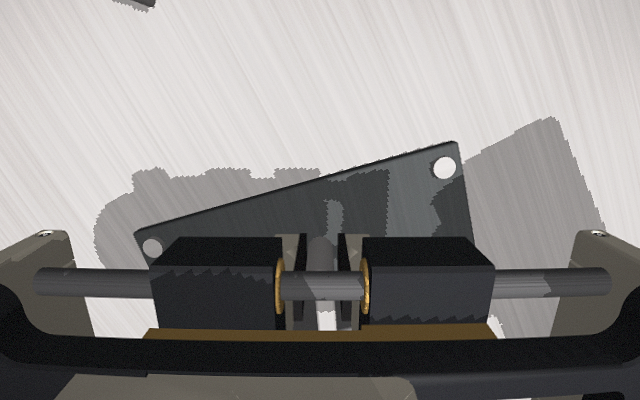

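View pics/x_scene.png

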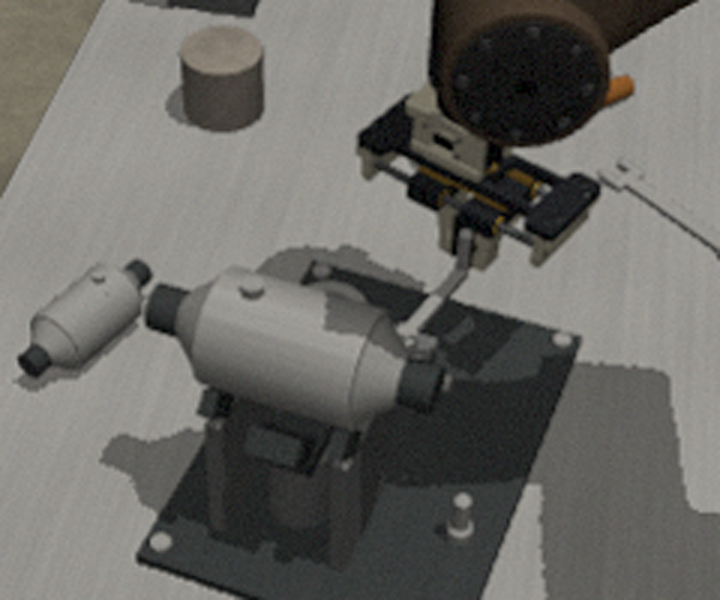

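Emit:
jog_arm([
  {"x": 0.01,"y": 0.1,"z": 0,"roll": 0.01},
  {"x": 0,"y": 0,"z": 0,"roll": 0},
])

```text
clock: 25.35
tool_pos: [0.5082, -0.1228, 0.0873]
orientation: [-179.8, 0.1, -118.0]
force: [8.1, -3.9, -2.3]
opening: 0.0157
```

```bash
python3 f.py
```

```text
25.45 tool-frame F [[-0.3, -9.0, 2.4], [0.6, -8.7, 2.2], [0.5, -9.1, 2.2]] [ 0.5082 -0.1228  0.0874] -117.96 0.016
```

Emit:
jog_arm([
  {"x": 0.01,"y": 0.1,"z": 0,"roll": 0.01},
  {"x": 0,"y": 0,"z": 0,"roll": 0},
])

```text
clock: 25.65
tool_pos: [0.5075, -0.1225, 0.0874]
orientation: [-179.7, 0.1, -118.5]
force: [9.7, -4.9, -4.0]
opening: 0.0158
```

```bash
python3 f.py
```

```text
25.75 tool-frame F [[-0.3, -10.9, 4.1], [-0.0, -9.3, 2.9], [-0.1, -8.8, 3.0]] [ 0.5074 -0.1225  0.0874] -118.53 0.0161
```

Emit:
jog_arm([
  {"x": 0,"y": 0.1,"z": 0,"roll": 0},
  {"x": 0,"y": 0,"z": 0,"roll": 0},
])

```text
clock: 25.95
tool_pos: [0.5066, -0.1222, 0.0874]
orientation: [-179.7, 0.1, -118.5]
force: [8.7, -4.8, -2.8]
opening: 0.0163
```

```bash
python3 f.py
```

```text
26.05 tool-frame F [[0.1, -10.0, 2.8], [2.1, -10.5, 3.5], [1.1, -10.2, 4.8]] [ 0.5066 -0.1222  0.0874] -118.53 0.0158
```

Emit:
jog_arm([
  {"x": 0,"y": 0.08,"z": 0,"roll": 0},
  {"x": 0,"y": 0,"z": 0,"roll": 0},
])

```text
clock: 26.25
tool_pos: [0.506, -0.1219, 0.0874]
orientation: [-179.7, 0.1, -118.5]
force: [9.1, -6.5, -3.2]
opening: 0.0159
```

```bash
python3 f.py
```

```text
26.35 tool-frame F [[1.4, -11.1, 3.2], [2.0, -11.4, 3.6], [1.7, -11.8, 4.5]] [ 0.506  -0.1219  0.0874] -118.53 0.0164
```

Emit:
jog_arm([
  {"x": 0,"y": 0.12,"z": 0,"roll": 0},
  {"x": 0,"y": 0,"z": 0,"roll": 0},
  {"x": 0,"y": 0,"z": 0,"roll": 0},
])

```text
clock: 26.65
tool_pos: [0.505, -0.1215, 0.0874]
orientation: [-179.7, 0.1, -118.5]
force: [10.1, -8.4, -4.2]
opening: 0.016
```

```bash
python3 f.py
```

```text
26.75 tool-frame F [[2.6, -12.8, 4.2], [2.8, -11.7, 4.3], [3.5, -12.2, 4.5]] [ 0.505  -0.1215  0.0874] -118.53 0.016
```

Emit:
jog_arm([
  {"x": 0,"y": 0,"z": 0,"roll": 0},
  {"x": 0,"y": 0,"z": 0,"roll": 0},
  {"x": 0,"y": 0,"z": 0,"roll": 0},
  {"x": 0,"y": 0,"z": 0,"roll": 0},
], gripper=3.2)

```text
clock: 27.15
tool_pos: [0.5012, -0.1208, 0.0862]
orientation: [179.9, -0.0, -118.6]
force: [-0.2, -0.4, 0.1]
opening: 0.0315
```

```bash
python3 f.py; python3 - <<'E'
from plant import ctrl
import cv2
s=ctrl.snapshot("wrist");cv2.imwrite("pics/w5.png",s["image"][:,:,::-1])
E
```

```text
27.25 tool-frame F [[0.4, -0.0, -0.1], [0.0, 0.6, 0.4], [-0.1, 0.2, 0.1]] [ 0.5013 -0.1208  0.0863] -118.59 0.0322
```

View pics/w5.png

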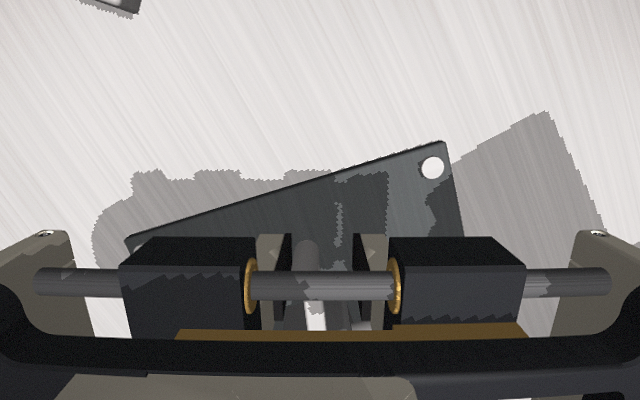

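Emit:
jog_arm([
  {"x": 0,"y": -0.3,"z": 0,"roll": 0},
  {"x": 0,"y": 0,"z": -1,"roll": 0},
  {"x": 0,"y": 0,"z": -2,"roll": 0},
  {"x": 0,"y": 0,"z": -3,"roll": 0},
  {"x": 0,"y": 0,"z": -4,"roll": 0},
  {"x": 0,"y": 0,"z": -4,"roll": 0},
  {"x": 0,"y": 0,"z": -4,"roll": 0},
  {"x": 0,"y": 0,"z": 0,"roll": 0},
])

```text
clock: 28.1
tool_pos: [0.5074, -0.1228, 0.2735]
orientation: [-179.5, 0.2, -118.6]
force: [0.6, 0.7, -0.7]
opening: 0.0323
```

```bash
python3 f.py; python3 - <<'E'
from plant import ctrl
from h import *
o=ctrl.get_obs();s=ctrl.snapshot("wrist");cv2.imwrite("pics/w6.png",s["image"][:,:,::-1])
s=ctrl.snapshot("scene");cv2.imwrite("pics/s8.png",s["image"][:,:,::-1])
E
python3 m.py 2; python3 q.py 2
```

```text
28.2 tool-frame F [[-0.9, -0.2, 0.7], [-0.5, -0.1, 1.3], [1.3, 0.4, 0.2]] [ 0.505  -0.1223  0.2682] -118.6 0.0321
t28.30 cc0.543 dx-5.17 dy36.41 -> sunk 110.3 mm
t28.35 cc0.565 dx-4.89 dy37.12 -> sunk 112.5 mm
[ 0.504  -0.1223  0.2657] -118.6 [-0.5  0.3  0.2] 0.0319
t28.40 cc0.61 dx0 dy7.20 -> ram down 21.8 mm
t28.45 cc0.61 dx0 dy7.22 -> ram down 21.9 mm
[-0.2  0.  -0.3] -118.59
```

View pics/w6.png

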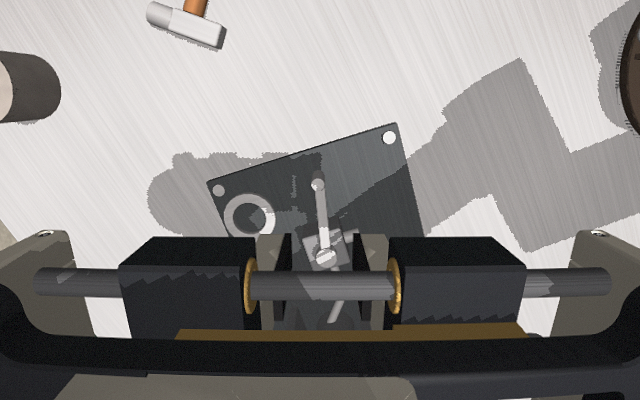

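View pics/s8.png

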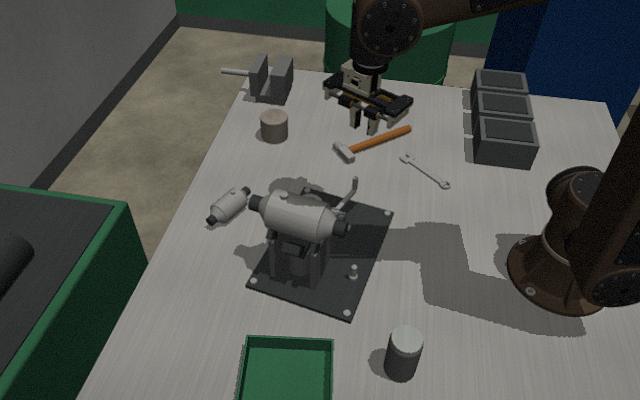

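View pics/q.png

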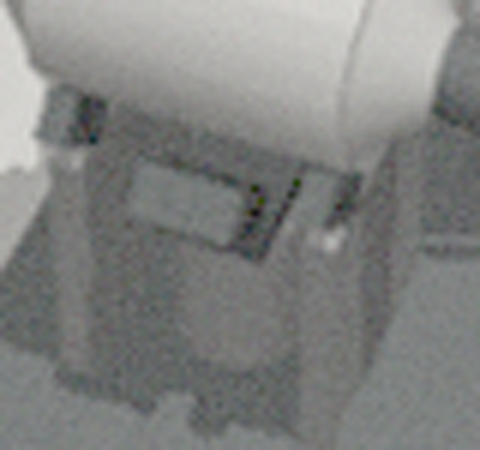

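```bash
python3 - <<'E'
from plant import ctrl
from h import *
o=ctrl.get_obs();s=ctrl.snapshot("wrist");T=cam(s,o)
print(o["tool_pos"],o["orientation"])
im=s["image"][:,:,::-1];cv2.imwrite("pics/w7.png",cv2.resize(im[120:280,200:420],None,fx=3.5,fy=3.5,interpolation=cv2.INTER_CUBIC))
print([(r["position"][0]*640,r["position"][1]*400,r["confidence"]) for r in ctrl.search_frame("wrist","lever_post")])
t=ctrl.snapshot("top");cv2.imwrite("pics/t7.png",cv2.resize(t["image"][120:280,210:380,::-1],None,fx=4.5,fy=3.75,interpolation=cv2.INTER_CUBIC))
E
```

```text
[ 0.50427703 -0.12237373  0.26566746] [ 1.79913333e+02 -6.06095688e-02 -1.18590992e+02]
[(320.512, 225.68, 0.75)]
```

View pics/w7.png

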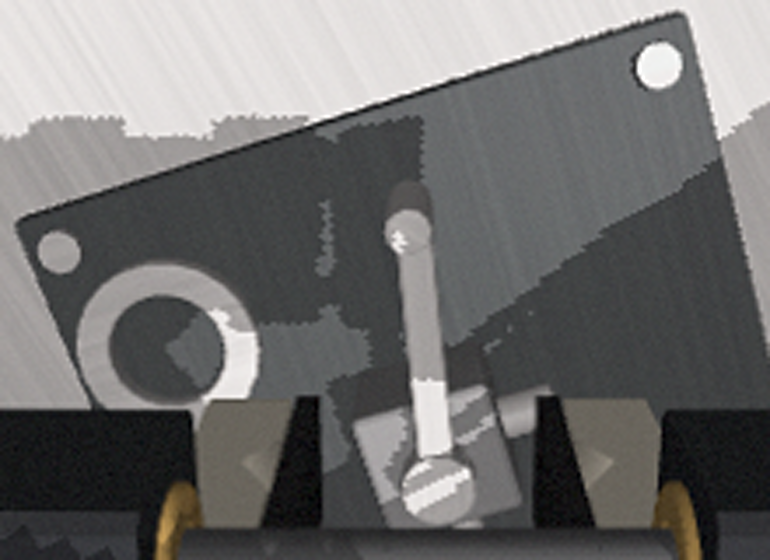

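View pics/t7.png

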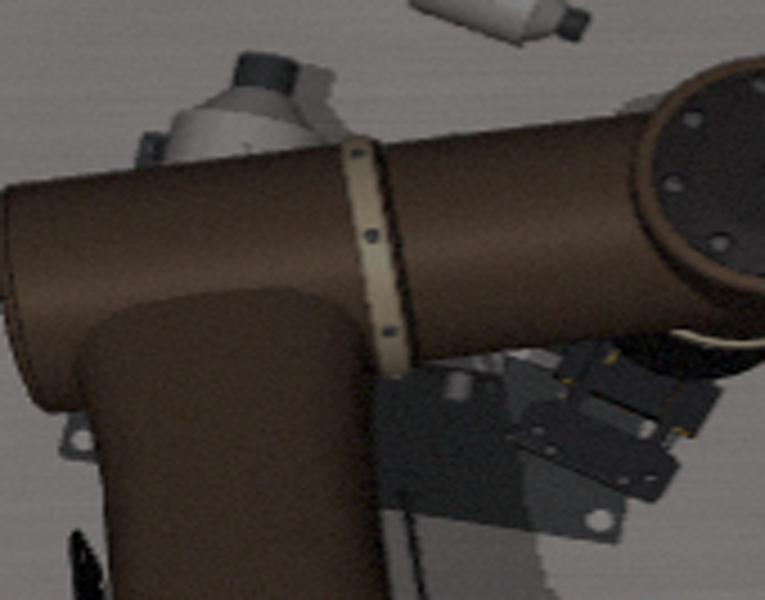

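```bash
python3 - <<'E'
from plant import ctrl
from h import *
o=ctrl.get_obs();s=ctrl.snapshot("wrist");T=cam(s,o)
p=onz(s,T,(316.6,186.3),.116)[:2];print(p)
a=np.array([.5495,-.031])
for q in (p,np.array([.533,-.1283]),np.array([.5104,-.1239]),np.array([.505,-.1215])):
    d=q-a;print(q,np.linalg.norm(d).round(4),np.degrees(np.arctan2(d[0],-d[1])).round(2))
E
```

```text
[ 0.51253296 -0.12178496]
[ 0.51253296 -0.12178496] 0.098 -22.16
[ 0.533  -0.1283] 0.0987 -9.62
[ 0.5104 -0.1239] 0.1008 -22.83
[ 0.505  -0.1215] 0.1008 -26.18
```

```bash
python3 - <<'E'
from plant import ctrl
print(ctrl.close_job(), ctrl.get_obs()["clock"])
E
```

```text
the job is handed in; nothing more can be done
the job is handed in; nothing more can be done
```

The converter is down on its stands, the ram is nearly at its bottom, and the valve is closed finger-tight with the lever let go. I handed the job in at about 29 s; it returned no verdict.

- **Lowering:** I straddled the post with the fingers and opened the valve in small steps. The load began to sink at about 0.45 rad and came down at about 10–20 mm/s. It settled on the stands after about 45 mm and the ram stopped there. Opening a further 0.16 rad let the ram go on down at about 12 mm/s, and it finished about 22 mm lower, so roughly 3 mm above its bottom.
- **Closing:** Friction on the way back was 5–6 N at the post. The seat was felt about 0.22 rad past the start, and I pressed to about 12 N in total, friction included, so the seat itself got about 6–7 N. Then I opened the fingers and lifted clear.

**Last checks:**
- The tool forces read close to zero after release, and the arm was clear of everything.
- The post was still at the angle where the seat was felt, to within about 1 degree. The needle's remaining force on the seat could not be measured directly.
- The automatic converter tracking failed in the last picture because the light and shadows had changed. I judged by eye, and the scene picture shows the converter lying on the stands with the ram clear beneath it.
- The bystanders look unmoved in the scene picture; I did not measure them.

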